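Box the finished cigars by kind

ROBOT

A 6-joint arm with a two-finger parallel gripper is mounted at the origin on the work surface. World frame = base frame: x ahead of the robot, y to its left, z up, the work surface at z = 0. Lengths are in m, angles in rad, forces in N, time in s.
With the tool pointing down it reaches from about 0.35 to 0.775 m from the base axis. Payload 7.3 kg.
Tool frame: the origin (TCP) lies on the centre line of the jaws, within the pads' length; the fingertips stand 17 mm ahead of it and the grasp point (between the pads) lies 2 mm behind it (robot.tcp_to_tips is the distance from the TCP to the fingertips, in m); z points along the fingers, y is the line along which they close (so a half turn about z gives the same grasp; the last joint's range is limited). The gripper opens to 92 mm and grips with 3 to 60 N. Pads are 19 mm wide; open, the fingers measure 130 mm over their backs; the gripper's body (75 mm by 190 mm) begins 47 mm behind the grasp point.
Start: joints at [1.174, 0.342, 1.524, -0, 1.275, -0.146], TCP at [0.13, 0.509, 0.244] pointing down, gripper open.
Joint ranges: [-2.53, 2.53], [-0.77, 2.02], [0.04, 2.7], [-1, 4.14], [0.28, 2.66], [-3.11, 3.11]. Speed limits (rad/s): [2.57, 2.57, 3.14, 3.14, 3.14, 3.14].

INTERFACE

Orientations are given as [roll, pitch, yaw] about the fixed x, y, z axes, in that order (R = Rz(yaw) Ry(pitch) Rx(roll)).
In Python, from cell import robot gives the robot as it stands. The module is installed in compiled form; this text tells all that it offers.
- The arm moves only by the tool carry_out, never from a script. Its argument "commands" is a list of rows, each a list of 3 entries, a list of its own where there are three numbers: the shift along the tool's x, y, z in m, then the turn about the tool's z in rad, then the opening, from 0 (shut) to 1 (fully open). In form: [[[dx, dy, dz], yaw, claw], ...]. A call has 1 to 20 rows; each row shifts and turns the commanded pose from where the row before left it, along the tool's axes as they then stand; what a row does not reach is not made up. A row lasts 1/8 s, in which the tool goes at most 62.5 mm and 10.7 degrees, less where a joint would pass 70% of its speed; a pose out of reach is approached as far as the arm can. A call is refused whole if a number of a shift passes 0.0625 or a number of a turn 0.188, either way. A call with a gripper value outside its range is refused whole. The fingers move at their own pace and stop on an object; "newtons" is the grip in N (left out, the last holds). Time passes only in rows, so rows that do not move let the fingers close. It gives the time, the measured TCP pose, the force, the opening and the grip force at its end, in the units of the state.
- robot.observe(): the state, without advancing time (a new reading comes with each control period).
- robot.read_camera(name): name is "scene" or "top"; returns a dict with "pixels" (420x560x3 uint8, red, green, blue), "fx", "fy", "cx", "cy" (pixels), "view" (4x4, takes a point from world to camera coordinates). Camera axes: x right, y up, looking along -z (the intrinsics and any distortion apply to the point x, -y, -z); pixel columns grow to the right and rows downward; lengths in m; the calibration is good to about 2 mm. A picture is of the moment at which its call begins. There is no depth.
- robot.hand_in(): hands the job in; it is judged then, once.
Trained networks look in a picture, given as the dict that the camera call returned (one of the last four; its "shot" number tells which), for a name from the list of things; names that differ only in an ending like _2 or _b are one class to them, and where a whole thing is asked for, a point or a joint stands for the part that bears it (a point fixed in the world has none). Each returns a list of dicts, best first, with "p" (0 to 1); they miss things now and then, are a little off and sometimes report something else, mostly with a low value. They report only what shows in the picture. A call takes as long as a camera call. They do not tell look-alikes from the thing itself.
- robot.find_in(picture, name): "at" ([column, row] in pixels, amid what is visible of it).
- robot.tip_of(picture, name): "at" ([column, row] in pixels: a listed point, or the origin of a listed thing).
The state is a dict: "time": time; "qpos": joint angles; "qvel": joint speeds; "joint_efforts": joint torques, N m; "tool_pos": TCP position; "tool_rot": TCP orientation; "contact_force": force on the tool from outside, world axes, zero at the start; "torque": the same for the moment, N m; "opening": finger opening in m; "grip_force": force on a finger pad.
Only numpy, scipy, OpenCV 4.12 (cv2) and the standard library are available. Lean on these libraries where they do the work, as an engineer would, in place of code of your own. Each camera call takes 0.05 s, during which the arm holds its last target. There are 200 camera calls.

TASK

Put the four finished cigars away in the stock boxes: lay each one flat and straight on top of the row in the box that holds its own kind (same length, thickness and head), head pointing the same way as the row's heads and its band in line with the row's bands. Set them down, do not drop them, and leave the boxes, the cutter and the glue tub where they are.

Things in the scene. Friction and masses are not known exactly. Their poses are not given: they have to be found in the camera images.
- robusto: the short thick cigar: firm, brown, box-pressed, 104 mm long, 20 x 20 mm square in section, on the steel plate. Origin: on its lengthwise axis, 10 mm above what it lies on, at the middle of its paper band; x along it to its head. Head tip 35 mm along +x, foot 69 mm along -x, middle 17 mm along -x.
- robusto_box: open cedar box of that kind, loose; inside 122 x 102 mm, walls 6 thick, 49 high (head end 6 lower). Holds a full row of 5 fixed cigars like the robusto, along the box; row top, flat, 25 mm above the table. Origin: on the underside, mid-width, below the row's bands; x to their heads. Inner ends 44 mm along +x, 78 mm along -x. A cigar lying on the row has its origin 35 mm above.
- belicoso: the cigar with the pointed head (last 28 mm taper to a 7 mm tip; the others' heads are blunt): firm, brown, box-pressed, 125 mm long, 20 x 20 mm square in section, on the steel plate. Origin: on its lengthwise axis, 10 mm above what it lies on, at the middle of its paper band; x along it to its head. Head tip 35 mm along +x, foot 90 mm along -x, middle 27.5 mm along -x.
- belicoso_box: open cedar box of that kind, loose; inside 143 x 102 mm, walls 6 thick, 49 high (head end 6 lower). Holds a full row of 5 fixed cigars like the belicoso, along the box; row top, flat, 25 mm above the table. Origin: on the underside, mid-width, below the row's bands; x to their heads. Inner ends 44 mm along +x, 99 mm along -x. A cigar lying on the row has its origin 35 mm above.
- toro: the long thick cigar with a blunt head: firm, brown, box-pressed, 145 mm long, 20 x 20 mm square in section, on the steel plate. Origin: on its lengthwise axis, 10 mm above what it lies on, at the middle of its paper band; x along it to its head. Head tip 35 mm along +x, foot 110 mm along -x, middle 37.5 mm along -x.
- toro_box: open cedar box of that kind, loose; inside 163 x 102 mm, walls 6 thick, 49 high (head end 6 lower). Holds a full row of 5 fixed cigars like the toro, along the box; row top, flat, 25 mm above the table. Origin: on the underside, mid-width, below the row's bands; x to their heads. Inner ends 44 mm along +x, 119 mm along -x. A cigar lying on the row has its origin 35 mm above.
- panetela: the long slim cigar: firm, brown, box-pressed, 140 mm long, 14 x 14 mm square in section, on the steel plate. Origin: on its lengthwise axis, 7 mm above what it lies on, at the middle of its paper band; x along it to its head. Head tip 35 mm along +x, foot 105 mm along -x, middle 35 mm along -x.
- panetela_box: open cedar box of that kind, loose; inside 158 x 102 mm, walls 6 thick, 37 high (head end 6 lower). Holds a full row of 7 fixed cigars like the panetela, along the box; row top, flat, 19 mm above the table. Origin: on the underside, mid-width, below the row's bands; x to their heads. Inner ends 44 mm along +x, 114 mm along -x. A cigar lying on the row has its origin 26 mm above.
- cutter: hand cigar cutter with a red middle and two black finger loops, lying flat, 90 x 44 x 8 mm; origin at the middle of its underside. A bystander.
- glue_tub: closed white plastic tub of wrapper paste with a lid, 67 mm across, 50 mm high; origin at the middle of its underside. A bystander.
Mind the look-alikes: they are no part of the job. Leave any orange look-alike of the robusto alone.

How it is judged:
At the end, for the whole second after the job is handed in: Each cigar rests on the row in its own kind's box: band within 11 mm of the row's band line (so heads the same way), between the long walls (43 mm either side of the middle), at second-row height within 4 mm, within 0.2 rad of the box's length, all at rest (x of robusto in the frame of robusto_box between -0.011 and 0.011 m and y of robusto in the frame of robusto_box between -0.043 and 0.043 m and z of robusto in the frame of robusto_box between 0.031 and 0.039 m and angle between the x axis of robusto and the x axis of robusto_box, either way round below 0.2 rad and linear speed of each of robusto, belicoso, toro, panetela below 0.02 m/s and x of belicoso in the frame of belicoso_box between -0.011 and 0.011 m and y of belicoso in the frame of belicoso_box between -0.043 and 0.043 m and z of belicoso in the frame of belicoso_box between 0.031 and 0.039 m and angle between the x axis of belicoso and the x axis of belicoso_box, either way round below 0.2 rad and x of toro in the frame of toro_box between -0.011 and 0.011 m and y of toro in the frame of toro_box between -0.043 and 0.043 m and z of toro in the frame of toro_box between 0.031 and 0.039 m and angle between the x axis of toro and the x axis of toro_box, either way round below 0.2 rad and x of panetela in the frame of panetela_box between -0.011 and 0.011 m and y of panetela in the frame of panetela_box between -0.043 and 0.043 m and z of panetela in the frame of panetela_box between 0.022 and 0.03 m and angle between the x axis of panetela and the x axis of panetela_box, either way round below 0.2 rad); the robot touches nothing.
It fails at once if the cutter is shifted by more than 30 mm (distance of cutter from where it was at the start of the episode above 0.03 m).
It fails at once if the glue tub is shifted by more than 30 mm (distance of glue_tub from where it was at the start of the episode above 0.03 m).
It fails at once if a stock box is shifted by more than 30 mm (distance of any of robusto_box, belicoso_box, toro_box, panetela_box from where it was at the start of the episode above 0.03 m).
It fails at once if a cigar is dropped (falls free at more than 0.8 m/s) ((linear speed of robusto above 0.8 m/s and contact force between the fingers and robusto below 0.01 N) or (linear speed of belicoso above 0.8 m/s and contact force between the fingers and belicoso below 0.01 N) or (linear speed of toro above 0.8 m/s and contact force between the fingers and toro below 0.01 N) or (linear speed of panetela above 0.8 m/s and contact force between the fingers and panetela below 0.01 N)).
It also fails if it takes over 112 s, if anything falls off the work surface, if the arm or the gripper's body presses on something with over 40 N, if the wrist force passes 120 N, or if a joint passes its speed limit or range.

## Working session

There is one attempt and no reset: what is moved stays moved. The work goes in short steps, Python scripts to look and compute and a tool call to move; the robot and the scene stay as the last step left them, time stands still between calls to the robot, and variables do not carry over. Pictures are saved under pics/ and viewed, at most 14 in all, crops included, and the job is handed in when it is done.

Besides the shell and the picture viewer there is one more tool, called by a JSON object that holds its "op" and its "data". carry_out: Moves the arm, as the interface text tells. Its arguments: {"type":"object","properties":{"commands":{"type":"array"},"newtons":{"type":"number"}},"required":["commands"]}

```bash
mkdir -p pics
cat > h.py <<'E'
import numpy as np, cv2
from cell import robot
def shot(n,save=None):
    p=robot.read_camera(n)
    if save: cv2.imwrite('pics/'+save,p['pixels'][:,:,::-1])
    return p
def w2p(p,X):
    X=np.atleast_2d(X); c=(p['view']@np.c_[X,np.ones(len(X))].T).T
    return np.c_[p['fx']*c[:,0]/-c[:,2]+p['cx'], p['fy']*-c[:,1]/-c[:,2]+p['cy']]
def p2w(p,uv,z):
    V=p['view']; R=V[:3,:3]; o=-R.T@V[:3,3]
    d=R.T@np.array([(uv[0]-p['cx'])/p['fx'],-(uv[1]-p['cy'])/p['fy'],-1])
    return o+d*(z-o[2])/d[2]
E
python3 - <<'E'
from h import *
T=shot('top','top1.png');S=shot('scene','sc1.png')
print(T.keys(),T['fx'],T['view'].round(3).tolist())
print({k:np.round(v,3).tolist() for k,v in robot.observe().items()})
for n in ['robusto','belicoso','toro','panetela','robusto_box','belicoso_box','toro_box','panetela_box','cutter','glue_tub']:
    z=0.012 if 'box' not in n else 0.02
    for f in (robot.find_in,robot.tip_of):
        print(n,f.__name__,[(np.round(d['at']).tolist(),round(d['p'],2),p2w(T,d['at'],z)[:2].round(3).tolist()) for d in f(T,n)[:5]])
E
```

```text
dict_keys(['pixels', 'fx', 'fy', 'cx', 'cy', 'view', 'shot']) 421.3346710251829 [[-0.003, -1.0, 0.026, 0.085], [0.995, -0.001, 0.098, -0.488], [-0.098, 0.026, 0.995, -1.069], [0.0, 0.0, 0.0, 1.0]]
{'time': 0.1, 'qpos': [1.174, 0.343, 1.525, -0.0, 1.275, -0.146], 'qvel': [-0.0, -0.003, -0.002, -0.001, 0.001, -0.0], 'joint_efforts': [0.002, -43.2, -24.469, 0.072, 0.053, -0.0], 'tool_pos': [0.13, 0.508, 0.243], 'tool_rot': [-3.14, -0.0, 2.891], 'contact_force': [-0.985, -1.245, 0.386], 'torque': [0.037, -0.014, 0.005], 'grip_force': 0.0, 'opening': 0.092}
robusto call [([142.0, 320.0], 0.95, [0.22, 0.431]), ([191.0, 220.0], 0.79, [0.475, 0.312]), ([145.0, 237.0], 0.74, [0.431, 0.429]), ([128.0, 183.0], 0.18, [0.572, 0.478])]
robusto call [([155.0, 235.0], 0.87, [0.436, 0.405]), ([190.0, 220.0], 0.73, [0.476, 0.316])]
belicoso call [([193.0, 166.0], 0.74, [0.617, 0.311]), ([416.0, 160.0], 0.4, [0.636, -0.282])]
belicoso call [([191.0, 156.0], 0.79, [0.644, 0.315])]
toro call [([248.0, 228.0], 0.82, [0.455, 0.165]), ([285.0, 104.0], 0.69, [0.788, 0.066])]
toro call [([247.0, 211.0], 0.73,
[... 427 characters left out ...]
248.0, 229.0], 0.63, [0.452, 0.164]), ([130.0, 182.0], 0.18, [0.573, 0.471])]
belicoso_box call [([346.0, 141.0], 0.74, [0.683, -0.093])]
toro_box call [([415.0, 236.0], 0.98, [0.432, -0.27])]
toro_box call [([409.0, 222.0], 0.95, [0.469, -0.256])]
panetela_box call [([412.0, 162.0], 0.88, [0.628, -0.27])]
panetela_box call [([413.0, 148.0], 0.8, [0.665, -0.272])]
cutter call [([128.0, 181.0], 0.9, [0.577, 0.478]), ([349.0, 149.0], 0.52, [0.664, -0.103])]
cutter call [([130.0, 182.0], 0.59, [0.575, 0.474]), ([189.0, 219.0], 0.44, [0.478, 0.319])]
glue_tub call [([285.0, 104.0], 0.62, [0.789, 0.066])]
glue_tub call [([284.0, 110.0], 0.76, [0.77, 0.07]), ([347.0, 140.0], 0.71, [0.69, -0.098])]
```

View pics/top1.png

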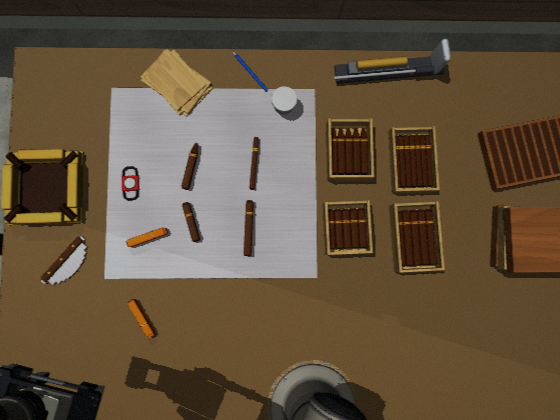

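View pics/sc1.png

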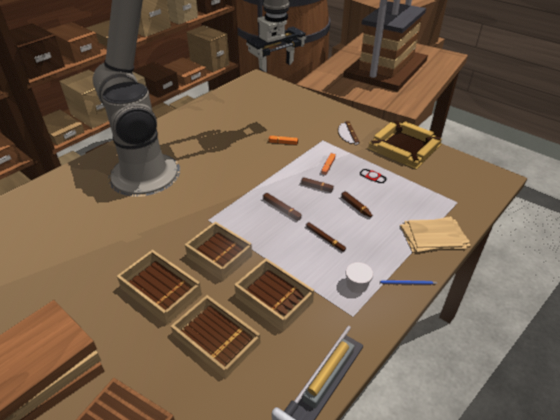

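The picture shows these candidates for robusto: brown (191,221), orange (147,237) and orange (141,318). By its description I take the brown one. The others are belicoso (191,166), panetela (254,163) and toro (249,228). The boxes are belicoso (350,150), panetela (415,160), robusto (349,229) and toro (419,237).

Run:
```python
from h import *
T=shot('top'); I=T['pixels'][:,:,::-1].copy()
a=cv2.resize(I[125:265,165:275],None,fx=5,fy=5,interpolation=cv2.INTER_CUBIC)[:,:]
b=cv2.resize(I[110:280,318:450],None,fx=4.5,fy=4.5,interpolation=cv2.INTER_CUBIC)
cv2.imwrite('pics/a.png',cv2.resize(a,(471,600)));cv2.imwrite('pics/b.png',cv2.resize(b,(466,600)))
g=I.max(axis=2); m=((g<115)*255).astype(np.uint8); m[:, :160]=0;m[:,280:]=0;m[:128]=0;m[262:]=0
# include bands by closing
m=cv2.morphologyEx(m,cv2.MORPH_CLOSE,np.ones((3,3)))
n,l,s,c=cv2.connectedComponentsWithStats(m)
for i in range(1,n):
    if s[i,4]<100: continue
    pts=np.argwhere(l==i)[:,::-1].astype(float)
    W=np.array([p2w(T,q,0.014)[:2] for q in pts]); mu=W.mean(0); u,sv,vt=np.linalg.svd(W-mu,full_matrices=False)
    d=vt[0]; t=(W-mu)@d; w=(W-mu)@vt[1]
    print(s[i,:4],s[i,4],'mid',(mu+d*(t.max()+t.min())/2).round(4),'ang',np.degrees(np.arctan2(d[1],d[0])).round(1),'len',np.ptp(t).round(3),np.ptp(w).round(3))
```

```text
[249 137  11  54] 350 mid [0.6251 0.1483] ang 175.1 len 0.142 0.019
[181 143  20  48] 499 mid [0.617 0.313] ang 167.1 len 0.127 0.03
[244 200  12  57] 562 mid [0.4543 0.1611] ang 178.4 len 0.146 0.027
[182 202  21  41] 423 mid [0.4701 0.3102] ang -162.2 len 0.11 0.028
```

View pics/a.png

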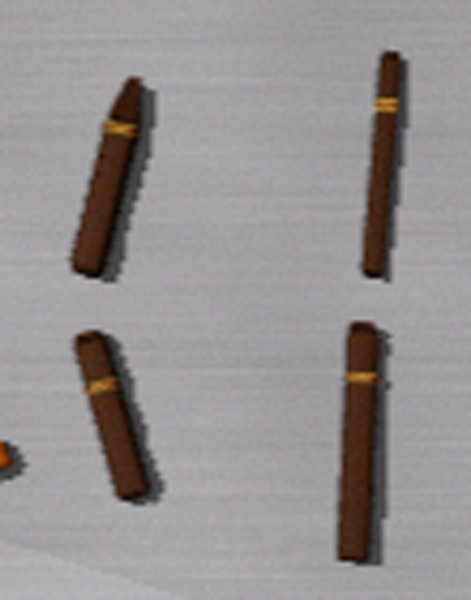

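View pics/b.png

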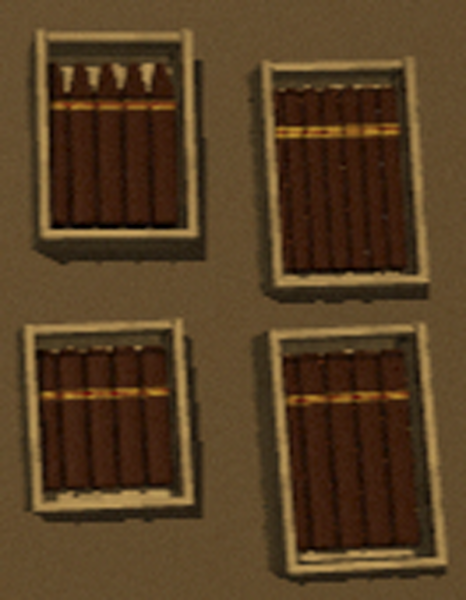

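```bash
cat > fit.py <<'E'
from h import *
from scipy.optimize import least_squares
T=shot('top')
def px(c,s,o): return (np.array(c,float)+.5)/s-.5+np.array(o)
def fit(model,obs,x0):
    def f(q):
        c,s=np.cos(q[2]),np.sin(q[2]); M=np.array(model)
        X=np.c_[q[0]+c*M[:,0]-s*M[:,1], q[1]+s*M[:,0]+c*M[:,1], M[:,2]]
        return (w2p(T,X)-obs).ravel()
    r=least_squares(f,x0); return r.x,np.abs(r.fun).max()
C={'belicoso':([(134,80),(86,270),(120,128)],.090,.01),'panetela':([(390,52),(373,273),(386,104)],.105,.007),
 'toro':([(362,323),(352,560),(361,378)],.110,.01),'robusto':([(89,335),(131,495),(102,385)],.069,.01)}
for n,(o,L,h) in C.items():
    zt=2*h+.002; tz=h+.002 if n=='belicoso' else zt
    q,e=fit([(.035,0,tz),(-L,0,zt),(0,0,zt)],px(o,4.284,(165,125)),[.5,.2,0]); print(n,q.round(4),'res px',e.round(2))
B={'belicoso':([(36,32),(190,30),(199,237),(42,237)],(113,105),.099,.049),'panetela':([(263,63),(412,60),(428,293),(275,297)],(338,131),.114,.037),
 'robusto':([(25,325),(182,321),(193,508),(35,512)],(104,394),.078,.049),'toro':([(269,332),(425,325),(445,570),(290,575)],(348,399),.119,.049)}
for n,(o,b,L,H) in B.items():
    m=[(.05,.057,H-.006),(.05,-.057,H-.006),(-L-.006,-.057,H),(-L-.006,.057,H)]
    q,e=fit(m,px(o,3.529,(318,110)),[.5,-.2,0]); bw=p2w(T,px(b,3.529,(318,110)),H-.024 if H>.04 else .019)
    dx,dy=bw[:2]-q[:2]; c,s=np.cos(q[2]),np.sin(q[2])
    print(n+'_box',q.round(4),'res px',e.round(2),'band in box',(c*dx+s*dy).round(4),(-s*dx+c*dy).round(4))
E
python3 fit.py
```

```text
belicoso [ 0.6456  0.3102 -0.2081] res px 0.44
panetela [ 0.6622  0.1479 -0.0726] res px 0.43
toro [ 0.4922  0.1628 -0.0396] res px 0.44
robusto [0.4874 0.3175 0.2714] res px 0.92
belicoso_box [ 0.6879 -0.101   0.0088] res px 0.35 band in box -0.0006 -0.002
panetela_box [ 0.6657 -0.2722  0.0176] res px 1.64 band in box 0.0039 -0.0023
robusto_box [ 0.4698 -0.0909  0.0266] res px 0.34 band in box 0.0003 -0.0012
toro_box [ 0.4658 -0.2694  0.0367] res px 0.45 band in box 0.0003 -0.0034
```

```bash
cat > plan.py <<'E'
# usage: plan.py x y z cigar_yaw : turn, then shift in the turned tool axes
import sys; from h import *
x,y,z,a=map(float,sys.argv[1:]); s=robot.observe(); psi=s['tool_rot'][2]
w=lambda v:(v+np.pi/2)%np.pi-np.pi/2
d=w(a-psi); n=psi+d; D=np.array([x,y,z])-s['tool_pos']; c,k=np.cos(n),np.sin(n)
print('turn',round(-d,4),'shift',round(c*D[0]+k*D[1],4),round(k*D[0]-c*D[1],4),round(-D[2],4),'t',s['time'],'q6',round(s['qpos'][5],2))
E
python3 plan.py .471 .313 .12 .2714
```

```text
turn -0.5222 shift -0.2758 -0.2798 0.1237 t 1.2 q6 -0.15
```

{"op": "carry_out", "data": {"commands": [[[0, 0, 0], -0.13, 0.45], [[0, 0, 0], -0.13, 0.45], [[0, 0, 0], -0.13, 0.45], [[0, 0, 0], -0.132, 0.45], [[-0.023, -0.0233, 0.01], 0, 0.45], [[-0.023, -0.0233, 0.01], 0, 0.45], [[-0.023, -0.0233, 0.01], 0, 0.45], [[-0.023, -0.0233, 0.01], 0, 0.45], [[-0.023, -0.0233, 0.01], 0, 0.45], [[-0.023, -0.0233, 0.01], 0, 0.45], [[-0.023, -0.0233, 0.01], 0, 0.45], [[-0.023, -0.0233, 0.01], 0, 0.45], [[-0.023, -0.0233, 0.01], 0, 0.45], [[-0.023, -0.0233, 0.01], 0, 0.45], [[-0.023, -0.0233, 0.01], 0, 0.45], [[-0.023, -0.0233, 0.01], 0, 0.45], [[0, 0, 0], 0, 0.45], [[0, 0, 0], 0, 0.45]], "newtons": 15}}

```text
time: 3.45
tool_pos: [0.4707, 0.3133, 0.1237]
tool_rot: [3.141, -0.001, -2.871]
contact_force: [-0.3, -0.1, -0.1]
opening: 0.0414
grip_force: 0.0
```

```bash
python3 plan.py .471 .313 .021 .2714; python3 -c "
from h import *
I=shot('top')['pixels'][120:270,120:280,::-1]; S=shot('scene')['pixels'][120:260,230:400,::-1]
cv2.imwrite('pics/c.png',np.hstack([cv2.resize(I,(400,375)),cv2.resize(S,(400,375))]))"
```

```text
turn -0.0005 shift -0.0002 -0.0004 0.1027 t 3.45 q6 -1.39
```

View pics/c.png

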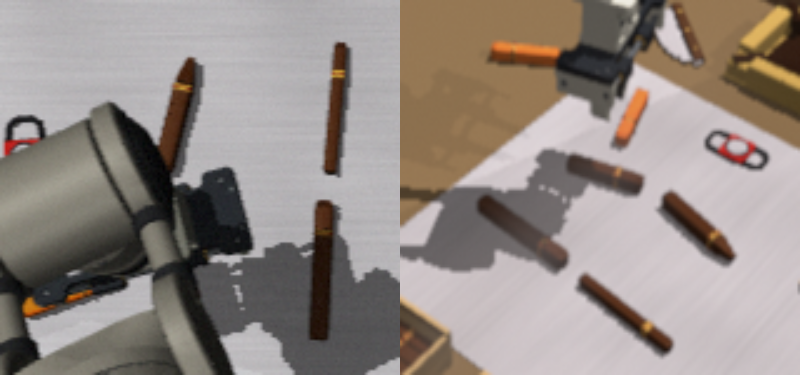

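The crop shows the gripper above the brown robusto (scene part around (605,175)). The orange look-alike is off to the side, clear of the half-open fingers. I descend and grip.

{"op": "carry_out", "data": {"commands": [[[0, 0, 0.02], 0, 0.45], [[0, 0, 0.02], 0, 0.45], [[0, 0, 0.02], 0, 0.45], [[0, 0, 0.02], 0, 0.45], [[0, 0, 0.012], 0, 0.45], [[0, 0, 0.008], 0, 0.45], [[0, 0, 0.002], 0, 0.45], [[0, 0, 0], 0, 0.45], [[0, 0, 0], 0, 0], [[0, 0, 0], 0, 0], [[0, 0, 0], 0, 0], [[0, 0, 0], 0, 0], [[0, 0, 0], 0, 0]], "newtons": 15}}

```text
time: 5.18
tool_pos: [0.4713, 0.3132, 0.022]
tool_rot: [3.141, 0.001, -2.87]
contact_force: [-0.7, -0.4, 3.1]
opening: 0.0197
grip_force: 14.9
```

```bash
python3 plan.py .4528 -.0914 .12 .0266
```

```text
turn 0.2446 shift 0.0292 -0.404 -0.098 t 5.175 q6 -1.39
```

{"op": "carry_out", "data": {"commands": [[[0, 0, -0.01], 0, 0], [[0, 0, -0.02], 0, 0], [[0, 0, -0.03], 0, 0], [[0, 0, -0.03], 0, 0], [[0, 0, -0.01], 0.12, 0], [[0, 0, 0], 0.1246, 0], [[0.002, -0.025, 0], 0, 0], [[0.0025, -0.035, 0], 0, 0], [[0.0025, -0.035, 0], 0, 0], [[0.0025, -0.035, 0], 0, 0], [[0.0025, -0.035, 0], 0, 0], [[0.0025, -0.035, 0], 0, 0], [[0.0025, -0.035, 0], 0, 0], [[0.0025, -0.035, 0], 0, 0], [[0.0025, -0.035, 0], 0, 0], [[0.0025, -0.035, 0], 0, 0], [[0.0025, -0.035, 0], 0, 0], [[0.002, -0.029, 0], 0, 0], [[0, 0, 0], 0, 0], [[0, 0, 0], 0, 0]]}}

```text
time: 7.68
tool_pos: [0.4527, -0.0909, 0.1219]
tool_rot: [3.141, -0.0, -3.115]
contact_force: [0.3, -0.9, -0.0]
opening: 0.0204
grip_force: 14.9
```

```bash
python3 plan.py .4528 -.0914 .046 .0266
```

```text
turn -0.0003 shift -0.0001 -0.0005 0.0759 t 7.675 q6 -1.96
```

{"op": "carry_out", "data": {"commands": [[[0, 0, 0.02], 0, 0], [[0, 0, 0.02], 0, 0], [[0, 0, 0.018], 0, 0], [[0, 0, 0.01], 0, 0], [[0, 0, 0.005], 0, 0], [[0, 0, 0], 0, 0], [[0, 0, 0], 0, 0]]}}

```text
time: 8.55
tool_pos: [0.4532, -0.0915, 0.0492]
tool_rot: [-3.141, 0.001, -3.115]
contact_force: [1.0, 0.3, -0.3]
opening: 0.0198
grip_force: 14.9
```

```bash
python3 -c "
from h import *
I=shot('top')['pixels'][105:285,300:460,::-1]; S=shot('scene')['pixels'][210:380,110:320,::-1]
cv2.imwrite('pics/d.png',np.hstack([cv2.resize(I,(400,450)),cv2.resize(S,(400,324))[:,:] if 0 else cv2.copyMakeBorder(cv2.resize(S,(400,324)),0,126,0,0,0)]))"
```

```text
(no output)
```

View pics/d.png

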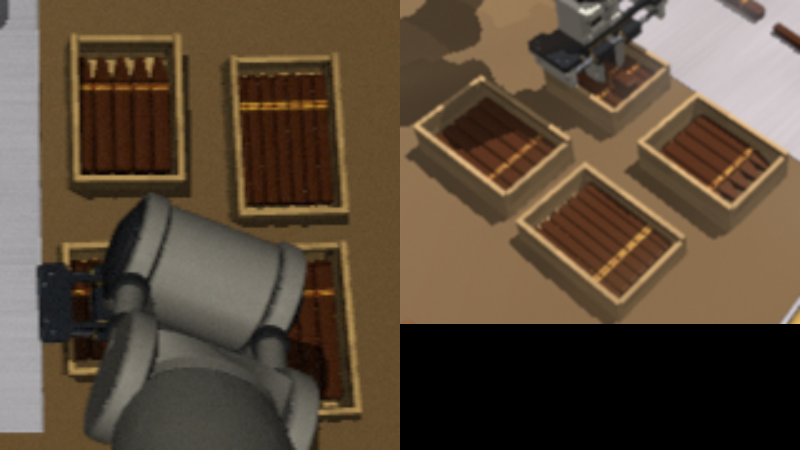

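The crop shows the cigar inside the robusto box (scene part around (625,85)) with its band close to the row's band line. I lower it in small steps, watching the force.

{"op": "carry_out", "data": {"commands": [[[0, 0, 0.002], 0, 0], [[0, 0, 0.001], 0, 0], [[0, 0, 0], 0, 0]]}}

```text
time: 9.02
tool_pos: [0.4528, -0.0914, 0.0456]
tool_rot: [3.141, -0.0, -3.115]
contact_force: [0.1, -0.1, -0.9]
opening: 0.0199
grip_force: 14.9
```

{"op": "carry_out", "data": {"commands": [[[0, 0, 0.001], 0, 0], [[0, 0, 0], 0, 0]]}}

```text
time: 9.28
tool_pos: [0.4529, -0.0915, 0.045]
tool_rot: [-3.142, 0.0, -3.115]
contact_force: [-1.5, 0.4, 3.7]
opening: 0.0198
grip_force: 14.9
```

{"op": "carry_out", "data": {"commands": [[[0, 0, 0], 0, 0.38], [[0, 0, 0], 0, 0.38], [[0, 0, 0], 0, 0.38], [[0, 0, -0.01], 0, 0.38], [[0, 0, -0.025], 0, 0.38], [[0, 0, -0.035], 0, 0.38], [[0, 0, -0.015], 0, 0.45], [[0, 0, 0], 0, 0.45]]}}

```text
time: 10.28
tool_pos: [0.4536, -0.0917, 0.1312]
tool_rot: [-3.14, 0.003, -3.115]
contact_force: [0.1, -0.0, -0.6]
opening: 0.0411
grip_force: 0.0
```

```bash
python3 plan.py .6187 .3159 .13 -.2081
```

```text
turn 0.2348 shift -0.0773 0.433 0.0012 t 10.275 q6 -1.96
```

{"op": "carry_out", "data": {"commands": [[[0, 0, 0], 0.117, 0.45], [[0, 0, 0], 0.1178, 0.45], [[-0.006, 0.0333, 0], 0, 0.45], [[-0.006, 0.0333, 0], 0, 0.45], [[-0.006, 0.0333, 0], 0, 0.45], [[-0.006, 0.0333, 0], 0, 0.45], [[-0.006, 0.0333, 0], 0, 0.45], [[-0.006, 0.0333, 0], 0, 0.45], [[-0.006, 0.0333, 0], 0, 0.45], [[-0.006, 0.0333, 0], 0, 0.45], [[-0.006, 0.0333, 0], 0, 0.45], [[-0.006, 0.0333, 0], 0, 0.45], [[-0.006, 0.0333, 0], 0, 0.45], [[-0.006, 0.0333, 0], 0, 0.45], [[-0.0053, 0.0333, 0], 0, 0.45], [[0, 0, 0], 0, 0.45], [[0, 0, 0], 0, 0.45]]}}

```text
time: 12.4
tool_pos: [0.6173, 0.3154, 0.1286]
tool_rot: [-3.14, -0.002, 2.933]
contact_force: [0.1, -0.1, -0.0]
opening: 0.0415
grip_force: 0.0
```

```bash
python3 plan.py .6187 .3159 .0215 -.2081; python3 -c "
from h import *
T=shot('top');I=T['pixels'][185:275,315:400,::-1]; S=shot('scene')['pixels'][110:300,170:410,::-1]
cv2.imwrite('pics/e.png',np.hstack([cv2.resize(I,(397,420)),cv2.resize(S,(403,420))]))"
```

```text
turn -0.0 shift -0.0013 0.0008 0.1071 t 12.4 q6 -1.0
```

View pics/e.png

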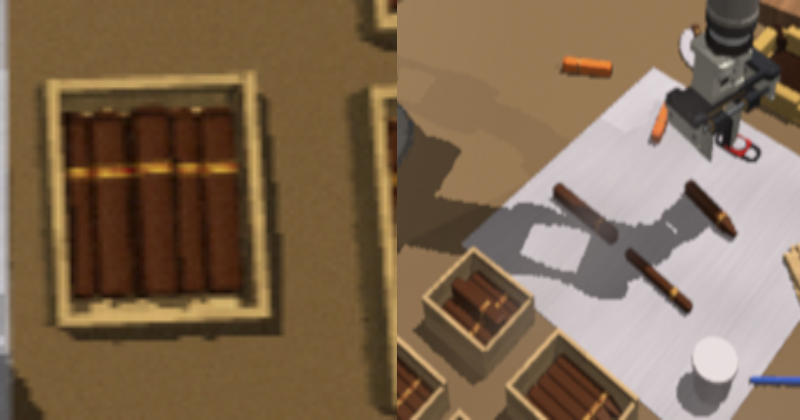

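The crop shows the robusto flat and straight on the row in its box, its band at (155,168) within about 1 px of the row's band line. Next is the belicoso.

{"op": "carry_out", "data": {"commands": [[[-0.001, 0.001, 0.02], 0, 0.45], [[0, 0, 0.02], 0, 0.45], [[0, 0, 0.02], 0, 0.45], [[0, 0, 0.02], 0, 0.45], [[0, 0, 0.014], 0, 0.45], [[0, 0, 0.01], 0, 0.45], [[0, 0, 0.002], 0, 0.45], [[0, 0, 0], 0, 0.45], [[0, 0, 0], 0, 0], [[0, 0, 0], 0, 0], [[0, 0, 0], 0, 0], [[0, 0, 0], 0, 0], [[0, 0, 0], 0, 0]]}}

```text
time: 14.12
tool_pos: [0.6193, 0.317, 0.0242]
tool_rot: [3.141, 0.001, 2.933]
contact_force: [-0.8, -0.8, 3.8]
opening: 0.0196
grip_force: 15.0
```

```bash
python3 plan.py .6604 -.1012 .12 .0088
```

```text
turn -0.217 shift -0.0374 -0.4185 -0.0958 t 14.125 q6 -1.0
```

{"op": "carry_out", "data": {"commands": [[[0, 0, -0.01], 0, 0], [[0, 0, -0.02], 0, 0], [[0, 0, -0.03], 0, 0], [[0, 0, -0.03], 0, 0], [[0, 0, -0.01], -0.107, 0], [[0, 0, 0], -0.11, 0], [[-0.003, -0.027, 0], 0, 0], [[-0.0032, -0.036, 0], 0, 0], [[-0.0032, -0.036, 0], 0, 0], [[-0.0032, -0.036, 0], 0, 0], [[-0.0032, -0.036, 0], 0, 0], [[-0.0032, -0.036, 0], 0, 0], [[-0.0032, -0.036, 0], 0, 0], [[-0.0032, -0.036, 0], 0, 0], [[-0.0032, -0.036, 0], 0, 0], [[-0.0032, -0.036, 0], 0, 0], [[-0.0032, -0.036, 0], 0, 0], [[-0.0024, -0.0315, 0], 0, 0], [[0, 0, 0], 0, 0], [[0, 0, 0], 0, 0]]}}

```text
time: 16.62
tool_pos: [0.6603, -0.1008, 0.1246]
tool_rot: [3.141, 0.001, -3.133]
contact_force: [-0.2, 0.2, 0.3]
opening: 0.02
grip_force: 15.0
```

```bash
python3 plan.py .6604 -.1012 .05 .0088
```

```text
turn -0.0001 shift -0.0001 -0.0004 0.0746 t 16.625 q6 -1.85
```

{"op": "carry_out", "data": {"commands": [[[0, 0, 0.02], 0, 0], [[0, 0, 0.02], 0, 0], [[0, 0, 0.018], 0, 0], [[0, 0, 0.01], 0, 0], [[0, 0, 0.006], 0, 0], [[0, 0, 0.002], 0, 0], [[0, 0, 0.001], 0, 0], [[0, 0, 0], 0, 0]]}}

```text
time: 17.62
tool_pos: [0.6605, -0.1014, 0.0472]
tool_rot: [-3.141, 0.001, -3.133]
contact_force: [-0.4, 0.1, -0.7]
opening: 0.0198
grip_force: 15.0
```

{"op": "carry_out", "data": {"commands": [[[0, 0, 0.001], 0, 0], [[0, 0, 0], 0, 0]]}}

```text
time: 17.88
tool_pos: [0.6605, -0.1014, 0.0472]
tool_rot: [-3.141, 0.001, -3.133]
contact_force: [-3.0, 0.3, 7.4]
opening: 0.0199
grip_force: 15.0
```

Contact. I release, then go to the toro: its middle is at (.4547, .1643) with yaw -.0396.

{"op": "carry_out", "data": {"commands": [[[0, 0, 0], 0, 0.38], [[0, 0, 0], 0, 0.38], [[0, 0, 0], 0, 0.38], [[0, 0, -0.01], 0, 0.38], [[0, 0, -0.025], 0, 0.38], [[0, 0, -0.035], 0, 0.38], [[0, 0, -0.015], 0, 0.45], [[0, 0, 0], 0, 0.45]]}}

```text
time: 18.88
tool_pos: [0.6608, -0.1014, 0.1319]
tool_rot: [-3.141, 0.003, -3.133]
contact_force: [0.5, -0.5, -0.6]
opening: 0.0411
grip_force: 0.0
```

```bash
python3 plan.py .4547 .1643 .13 -.0396
```

```text
turn 0.0484 shift 0.2165 0.2574 0.0019 t 18.875 q6 -1.85
```

{"op": "carry_out", "data": {"commands": [[[0, 0, 0], 0.0484, 0.45], [[0.0216, 0.0257, 0], 0, 0.45], [[0.0216, 0.0257, 0], 0, 0.45], [[0.0216, 0.0257, 0], 0, 0.45], [[0.0216, 0.0257, 0], 0, 0.45], [[0.0216, 0.0257, 0], 0, 0.45], [[0.0216, 0.0257, 0], 0, 0.45], [[0.0216, 0.0257, 0], 0, 0.45], [[0.0216, 0.0257, 0], 0, 0.45], [[0.0216, 0.0257, 0], 0, 0.45], [[0.022, 0.026, 0], 0, 0.45], [[0, 0, 0], 0, 0.45], [[0, 0, 0], 0, 0.45]]}}

```text
time: 20.5
tool_pos: [0.4542, 0.1641, 0.1301]
tool_rot: [-3.141, -0.001, 3.102]
contact_force: [0.1, -0.9, -0.3]
opening: 0.0411
grip_force: 0.0
```

```bash
python3 plan.py .4547 .1643 .0225 -.0396; python3 -c "
from h import *
T=shot('top');I=T['pixels'][105:190,315:400,::-1]; S=shot('scene')['pixels'][110:300,170:410,::-1]
cv2.imwrite('pics/f.png',np.hstack([cv2.resize(I,(397,420)),cv2.resize(S,(403,420))]))"
```

```text
turn 0.0004 shift -0.0005 0.0002 0.1076 t 20.5 q6 -1.34
```

View pics/f.png

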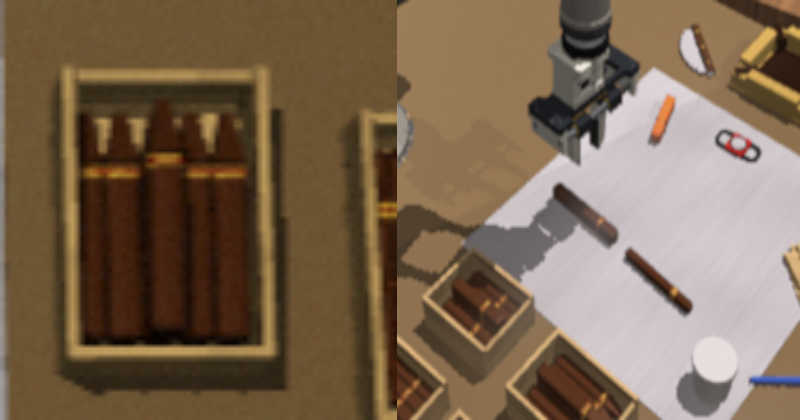

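The belicoso lies straight in its box. Its band at (163,160) sits about 2.4 px toward the head, roughly the 6 mm parallax that 20 mm of height gives there, so it is in line. Next is the toro.

{"op": "carry_out", "data": {"commands": [[[0, 0, 0.02], 0, 0.45], [[0, 0, 0.02], 0, 0.45], [[0, 0, 0.02], 0, 0.45], [[0, 0, 0.02], 0, 0.45], [[0, 0, 0.014], 0, 0.45], [[0, 0, 0.01], 0, 0.45], [[0, 0, 0.004], 0, 0.45], [[0, 0, 0], 0, 0.45], [[0, 0, 0], 0, 0], [[0, 0, 0], 0, 0], [[0, 0, 0], 0, 0], [[0, 0, 0], 0, 0], [[0, 0, 0], 0, 0]]}}

```text
time: 22.22
tool_pos: [0.4544, 0.1645, 0.023]
tool_rot: [3.141, 0.001, 3.102]
contact_force: [-1.4, 0.6, 5.1]
opening: 0.0201
grip_force: 15.0
```

```bash
python3 plan.py .4283 -.2708 .13 .0367
```

```text
turn -0.0762 shift 0.042 -0.434 -0.107 t 22.225 q6 -1.34
```

{"op": "carry_out", "data": {"commands": [[[0, 0, -0.01], 0, 0], [[0, 0, -0.02], 0, 0], [[0, 0, -0.03], 0, 0], [[0, 0, -0.03], 0, 0], [[0, 0, -0.017], -0.0762, 0], [[0.003, -0.03, 0], 0, 0], [[0.0035, -0.037, 0], 0, 0], [[0.0035, -0.037, 0], 0, 0], [[0.0035, -0.037, 0], 0, 0], [[0.0035, -0.037, 0], 0, 0], [[0.0035, -0.037, 0], 0, 0], [[0.0035, -0.037, 0], 0, 0], [[0.0035, -0.037, 0], 0, 0], [[0.0035, -0.037, 0], 0, 0], [[0.0035, -0.037, 0], 0, 0], [[0.0035, -0.037, 0], 0, 0], [[0.004, -0.034, 0], 0, 0], [[0, 0, 0], 0, 0], [[0, 0, 0], 0, 0]]}}

```text
time: 24.6
tool_pos: [0.4278, -0.2702, 0.1297]
tool_rot: [3.141, -0.0, -3.105]
contact_force: [-0.4, 0.4, -0.5]
opening: 0.0199
grip_force: 15.0
```

```bash
python3 plan.py .4283 -.2708 .048 .0367
```

```text
turn -0.0005 shift -0.0005 -0.0006 0.0817 t 24.6 q6 -2.32
```

{"op": "carry_out", "data": {"commands": [[[0, 0, 0.02], 0, 0], [[0, 0, 0.02], 0, 0], [[0, 0, 0.02], 0, 0], [[0, 0, 0.013], 0, 0], [[0, 0, 0.006], 0, 0], [[0, 0, 0.002], 0, 0], [[0, 0, 0.001], 0, 0], [[0, 0, 0], 0, 0]]}}

```text
time: 25.6
tool_pos: [0.4283, -0.271, 0.0481]
tool_rot: [-3.141, 0.001, -3.105]
contact_force: [0.1, -0.1, -1.2]
opening: 0.0199
grip_force: 15.0
```

{"op": "carry_out", "data": {"commands": [[[0, 0, 0.001], 0, 0], [[0, 0, 0], 0, 0]]}}

```text
time: 25.85
tool_pos: [0.4281, -0.2709, 0.0468]
tool_rot: [-3.142, 0.0, -3.105]
contact_force: [0.1, 0.4, -0.4]
opening: 0.0196
grip_force: 15.0
```

{"op": "carry_out", "data": {"commands": [[[0, 0, 0.001], 0, 0], [[0, 0, 0], 0, 0]]}}

```text
time: 26.1
tool_pos: [0.4282, -0.2709, 0.046]
tool_rot: [-3.141, 0.0, -3.105]
contact_force: [-1.5, -0.0, 3.5]
opening: 0.0199
grip_force: 15.0
```

{"op": "carry_out", "data": {"commands": [[[0, 0, 0], 0, 0.38], [[0, 0, 0], 0, 0.38], [[0, 0, 0], 0, 0.38], [[0, 0, -0.01], 0, 0.38], [[0, 0, -0.025], 0, 0.38], [[0, 0, -0.035], 0, 0.38], [[0, 0, -0.015], 0, 0.42], [[0, 0, 0], 0, 0.42]]}}

```text
time: 27.1
tool_pos: [0.4285, -0.2712, 0.1315]
tool_rot: [-3.14, 0.002, -3.105]
contact_force: [-0.3, -0.1, -1.4]
opening: 0.0386
grip_force: 0.0
```

```bash
python3 plan.py .6273 .1504 .13 -.0726
```

```text
turn 0.1091 shift -0.1677 0.4349 0.0015 t 27.1 q6 -2.32
```

{"op": "carry_out", "data": {"commands": [[[0, 0, 0], 0.1091, 0.42], [[-0.012, 0.031, 0], 0, 0.42], [[-0.012, 0.031, 0], 0, 0.42], [[-0.012, 0.031, 0], 0, 0.42], [[-0.012, 0.031, 0], 0, 0.42], [[-0.012, 0.031, 0], 0, 0.42], [[-0.012, 0.031, 0], 0, 0.42], [[-0.012, 0.031, 0], 0, 0.42], [[-0.012, 0.031, 0], 0, 0.42], [[-0.012, 0.031, 0], 0, 0.42], [[-0.012, 0.031, 0], 0, 0.42], [[-0.012, 0.031, 0], 0, 0.42], [[-0.012, 0.031, 0], 0, 0.42], [[-0.012, 0.031, 0], 0, 0.42], [[-0.0117, 0.0319, 0], 0, 0.42], [[0, 0, 0], 0, 0.42], [[0, 0, 0], 0, 0.42]]}}

```text
time: 29.22
tool_pos: [0.626, 0.1503, 0.1292]
tool_rot: [-3.141, -0.003, 3.069]
contact_force: [-0.6, -0.3, -1.0]
opening: 0.0385
grip_force: 0.0
```

```bash
python3 plan.py .6273 .1504 .021 -.0726; python3 -c "
from h import *
T=shot('top');I=T['pixels'][105:285,380:460,::-1]; S=shot('scene')['pixels'][110:380,110:410,::-1]
cv2.imwrite('pics/g.png',np.hstack([cv2.resize(I,(266,600)),cv2.copyMakeBorder(cv2.resize(S,(530,477)),0,123,0,0,0)]))"
```

```text
turn 0.0003 shift -0.0013 0.0002 0.1082 t 29.225 q6 -1.38
```

View pics/g.png

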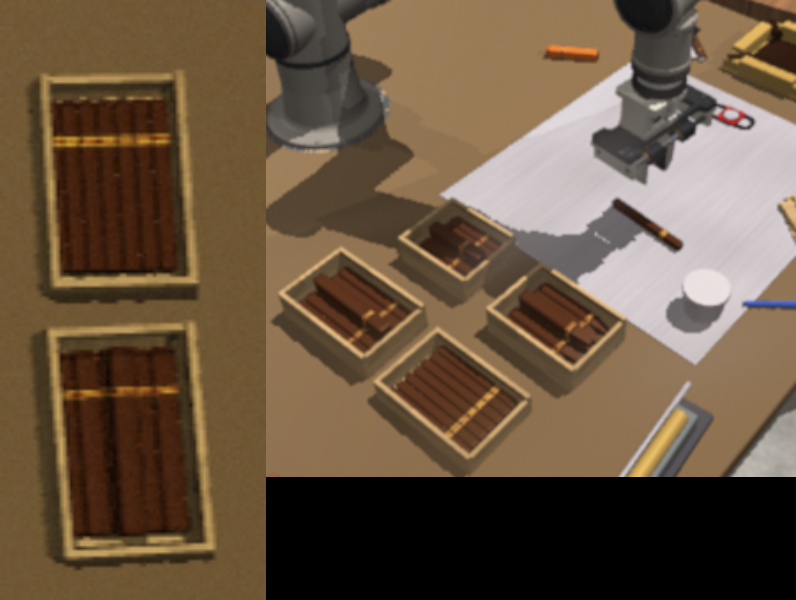

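The toro lies straight in its box, its band at (128,392) on the row's band line. The panetela's row bands are at crop (111,140). Last is the panetela.

{"op": "carry_out", "data": {"commands": [[[-0.001, 0, 0.02], 0, 0.42], [[0, 0, 0.02], 0, 0.42], [[0, 0, 0.02], 0, 0.42], [[0, 0, 0.02], 0, 0.42], [[0, 0, 0.014], 0, 0.42], [[0, 0, 0.01], 0, 0.42], [[0, 0, 0.005], 0, 0.42], [[0, 0, 0], 0, 0.42], [[0, 0, 0], 0, 0], [[0, 0, 0], 0, 0], [[0, 0, 0], 0, 0], [[0, 0, 0], 0, 0], [[0, 0, 0], 0, 0]]}}

```text
time: 30.95
tool_pos: [0.628, 0.1508, 0.0221]
tool_rot: [3.141, 0.001, 3.069]
contact_force: [-0.0, 0.8, 3.7]
opening: 0.0138
grip_force: 15.0
```

```bash
python3 plan.py .633 -.2728 .12 .0176
```

```text
turn -0.09 shift 0.0025 -0.4236 -0.0979 t 30.95 q6 -1.38
```

{"op": "carry_out", "data": {"commands": [[[0, 0, -0.01], 0, 0], [[0, 0, -0.02], 0, 0], [[0, 0, -0.03], 0, 0], [[0, 0, -0.03], 0, 0], [[0, 0, -0.008], -0.09, 0], [[0, -0.03, 0], 0, 0], [[0.0002, -0.036, 0], 0, 0], [[0.0002, -0.036, 0], 0, 0], [[0.0002, -0.036, 0], 0, 0], [[0.0002, -0.036, 0], 0, 0], [[0.0002, -0.036, 0], 0, 0], [[0.0002, -0.036, 0], 0, 0], [[0.0002, -0.036, 0], 0, 0], [[0.0002, -0.036, 0], 0, 0], [[0.0002, -0.036, 0], 0, 0], [[0.0002, -0.036, 0], 0, 0], [[0.0002, -0.0336, 0], 0, 0], [[0, 0, 0], 0, 0], [[0, 0, 0], 0, 0]]}}

```text
time: 33.33
tool_pos: [0.6329, -0.2723, 0.1198]
tool_rot: [3.141, -0.0, -3.124]
contact_force: [0.4, -0.6, -0.1]
opening: 0.014
grip_force: 15.0
```

```bash
python3 plan.py .633 -.2728 .041 .0176
```

```text
turn -0.0002 shift -0.0 -0.0005 0.0788 t 33.325 q6 -2.11
```

{"op": "carry_out", "data": {"commands": [[[0, 0, 0.02], 0, 0], [[0, 0, 0.02], 0, 0], [[0, 0, 0.02], 0, 0], [[0, 0, 0.011], 0, 0], [[0, 0, 0.006], 0, 0], [[0, 0, 0.001], 0, 0], [[0, 0, 0], 0, 0]]}}

```text
time: 34.2
tool_pos: [0.6334, -0.2731, 0.0423]
tool_rot: [-3.141, 0.001, -3.124]
contact_force: [0.1, -0.5, -0.3]
opening: 0.0139
grip_force: 15.0
```

{"op": "carry_out", "data": {"commands": [[[0, 0, 0.001], 0, 0], [[0, 0, 0], 0, 0]]}}

```text
time: 34.45
tool_pos: [0.6332, -0.273, 0.041]
tool_rot: [-3.141, 0.0, -3.124]
contact_force: [-0.8, -0.5, -0.4]
opening: 0.0136
grip_force: 15.0
```

{"op": "carry_out", "data": {"commands": [[[0, 0, 0.001], 0, 0], [[0, 0, 0], 0, 0]]}}

```text
time: 34.7
tool_pos: [0.633, -0.2728, 0.0396]
tool_rot: [3.141, -0.0, -3.124]
contact_force: [0.6, -1.1, 0.4]
opening: 0.014
grip_force: 15.0
```

{"op": "carry_out", "data": {"commands": [[[0, 0, 0.001], 0, 0], [[0, 0, 0], 0, 0]]}}

```text
time: 34.95
tool_pos: [0.6331, -0.2729, 0.0391]
tool_rot: [-3.142, 0.0, -3.124]
contact_force: [-0.8, 0.2, 2.7]
opening: 0.0138
grip_force: 15.0
```

Contact. I release, lift and move back clear for a last look.

{"op": "carry_out", "data": {"commands": [[[0, 0, 0], 0, 0.36], [[0, 0, 0], 0, 0.36], [[0, 0, 0], 0, 0.36], [[0, 0, -0.01], 0, 0.36], [[0, 0, -0.025], 0, 0.36], [[0, 0, -0.035], 0, 0.36], [[0, 0, -0.035], 0, 0.36], [[0, 0.04, -0.01], 0, 0.36], [[0, 0.04, 0], 0, 0.36], [[0, 0.04, 0], 0, 0.36], [[0, 0.04, 0], 0, 0.36], [[0, 0.04, 0], 0, 0.36], [[0, 0.04, 0], 0, 0.36], [[0, 0.04, 0], 0, 0.36], [[0, 0.04, 0], 0, 0.36], [[0, 0.04, 0], 0, 0.36], [[0, 0, 0], 0, 0.36], [[0, 0, 0], 0, 0.36]]}}

```text
time: 37.2
tool_pos: [0.6269, 0.0867, 0.1542]
tool_rot: [-3.141, 0.001, -3.124]
contact_force: [-0.2, -0.5, -1.1]
opening: 0.0331
grip_force: 0.0
```

```bash
python3 -c "
from h import *
T=shot('top');I=T['pixels'][105:285,310:460,::-1]; S=shot('scene')['pixels'][210:380,110:320,::-1]
cv2.imwrite('pics/i.png',np.hstack([cv2.resize(I,(480,576)),cv2.copyMakeBorder(cv2.resize(S,(320,259)),0,317,0,0,0)]))"
```

```text
(no output)
```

View pics/i.png

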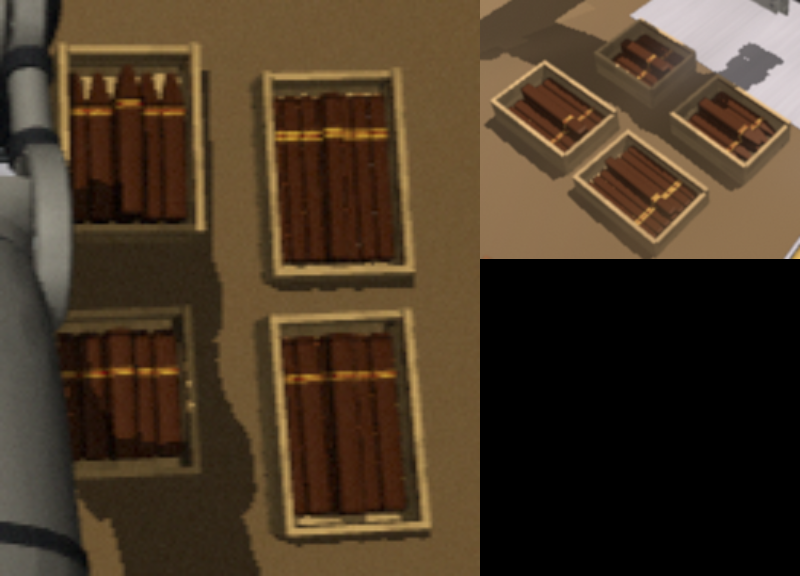

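The picture shows all four cigars flat on their rows. The bands are at belicoso (128,104), panetela (338,132), robusto (122,371) and toro (347,377), all in line once parallax is allowed for. I hand in.

```bash
python3 -c "
from cell import robot
print(robot.hand_in())"
```

```text
the job is handed in; nothing more can be done
None
```

I laid all four cigars flat on the rows in their own boxes, heads and bands in line by the last camera picture, and handed the job in at about 37 s; the hand-in call returned no verdict.

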